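# Turn the tomato dish towards the bowl

### The job

Take the white dish by the wooden grip of its arched handle, lift it straight up well clear of the cork mat, and then, in the air above the mat, give it a quarter turn so that its blue lip points at the middle of the blue bowl. Keep it level throughout so that the loose cherry tomato stays in the middle, and do not touch the tomato or shift the bowl, mug or lemon. Do not put it down: finish while holding the dish still and level above the mat, ready for tipping later.

Things in the scene. Friction and masses are not known exactly. Their poses are not given: they have to be found in the camera images.
- dish_grip (a point): Centre of the wooden grip atop the arched handle of the white dish (loose, 0.3 kg), 100 mm above the dish's underside on its centre line. Grip: level bar 64 mm long along the dish's y, 12 mm thick along x, 18 mm high; take it from above across the 12 mm. Steel bars (6 mm) go from its ends out and down to the rim at +y and -y. Axes are the dish's: x points from its centre to its one blue lip, z up.
- dish_floor (a point): Lowest point of the dish's hollow, at its centre, 10 mm above its underside, 90 mm below the grip's centre; axes as for the grip. The hollow rises all round by only 6 degrees out to 40 mm from the centre, then by 40 degrees to the rim (131 mm across, 34 mm high): the tomato rolls if the dish leans more than that or is jerked. The lip reaches 85 mm from the centre.
- tomato_center (a point): Centre of the cherry tomato, a red loose ball 30 mm in diameter, about 16 g, lying in the middle of the dish, under the handle.
- mat_top (a point): Centre of the top of the round cork mat, 156 mm across and 8 mm thick, fixed to the worktop. The dish starts on its middle, with the lip along the mat's x axis to within some 15 degrees. z up. A wall cabinet hangs over the rear of the worktop: its front is 0.57 m ahead of the base and its underside 0.62 m up; keep the arm in front of or below it.
- bowl: Blue bowl, 105 mm across and 51 mm high, loose; origin at the centre of its underside. It stands about 0.2 m from the mat's centre, on the mat's +y or -y side (either may be drawn): the dish's lip must end pointing at it.
- mug: Blue mug with red bands, 85 mm across (121 mm with its handle) and 93 mm high, loose; origin at the centre of the underside of its bounding box. It stands on the side of the mat opposite to the bowl; leave it alone.
- lemon: Lemon, 71 x 53 x 51 mm, loose, lying beyond the mat on its +x side, about 160 mm from its centre; origin at the centre of its underside; leave it alone.

How it is judged:
By the outcome, as a careful person would: the job done as asked, in the order asked, and still so for the second after the job is handed in, while the arm keeps its last pose, push and grip.
It also fails if it takes over 38 s, if anything falls off the work surface, if the arm or the gripper's body presses on something with over 40 N, if the wrist force passes 120 N, or if a joint passes its speed limit or range.

### The arm

A 7-joint arm with a two-finger parallel gripper is mounted at the origin on a cart in front of the work surface, level with it; the furniture and walls round the work are solid. World frame = base frame: x ahead of the robot, y to its left, z up, the work surface at z = 0. Lengths are in m, angles in rad, forces in N, time in s.
With the tool pointing down it reaches from about 0.4 to 0.85 m from the base axis. Payload 10.4 kg.
Tool frame: the origin (TCP) lies midway between the tips of the shut fingers; the grasp point (between the pads) lies 19 mm behind it; z points along the fingers, x is the direction in which the jaws open and shut, and the axes are right-handed (so a half turn about z gives the same grasp; the last joint's range is limited). The gripper opens to 85 mm and grips with 20 to 120 N. Pads are 22 mm wide; open, the fingers measure 114 mm over their backs; the gripper's body (76 mm by 85 mm) begins 54 mm behind the grasp point. The pads swing forward as they close: fully open they stand 13 mm farther back than shut.
Start: joints at [-1.193, 0.332, -0.065, 1.46, 0.022, 1.35, -0.088], TCP at [0.244, 0.575, 0.231] pointing down, gripper open.
Joint ranges: [-2.6, 2.6], [-0.5, 2.12], [-1.47, 1.34], [0.16, 2.42], [-1.27, 4.41], [0.06, 2.06], [-2.6, 2.6]. Speed limits (rad/s): [2.22, 2.22, 2.79, 2.79, 3.14, 3.14, 3.14].

### API

Orientations are given as a unit quaternion [x, y, z, w].
In Python, from workcell import manip, cams gives the robot as it stands.
- The arm moves only by the tool move_arm, never from a script. Its argument "moves" is a list of rows, each a list of 7 numbers: the turn, a rotation vector about the tool's x, y, z in degrees, then the shift along the tool's x, y, z in m, then the finger opening in m, from 0 to 0.0854. A call has 1 to 10 rows; each row is the pose to reach, as a shift and turn from the pose commanded when the call began, along the tool's axes at that moment; what a row does not reach only later rows make up. A row lasts 1/10 s, in which the tool goes at most 50 mm and 8.59 degrees, less where a joint would pass 70% of its speed; a pose out of reach is approached as far as the arm can. A call with a gripper value outside its range is refused whole. The fingers move at their own pace and stop on an object; "grip_force" is the grip in N (left out, the last holds). Time passes only in rows, so rows that repeat a pose let the fingers close. It gives the time, the measured TCP pose, the force and the opening at its end, in the units of the state.
- manip.get_obs(): the state, without advancing time (a new reading comes with each control period).
- cams.camera(name): name is "scene" or "top" or "wrist"; returns the picture (400x640x3 uint8, red, green, blue); there is no depth.
- cams.camera_params(name): a dict with "fx", "fy", "cx", "cy" (pixels), "xyz" and "rotation" of the camera in the world. Camera axes: x right, y up, looking along -z (the intrinsics and any distortion apply to the point x, -y, -z); pixel columns grow to the right and rows downward; lengths in m; the calibration is good to about 2 mm. A picture is of the moment at which its call begins: read the wrist's pose just before it. camera_params takes no time and is no camera call; for the wrist camera it gives the pose at the moment of the call.
- manip.hand_in(): hands the job in, once; it reports no verdict.
The state is a dict: "clock": time; "joint_pos": joint angles; "joint_velocities": joint speeds; "tau": joint torques, N m; "position": TCP position; "ee_rot": TCP orientation; "ft_force": force on the tool from outside, world axes, zero at the start; "torque": the same for the moment, N m; "grip_width": opening from 0.0 (shut) to 1.0 (fully open).
Only numpy, scipy, OpenCV 4.12 (cv2) and the standard library are available. Lean on these libraries where they do the work, as an engineer would, in place of code of your own. Each camera call takes 0.05 s, during which the arm holds its last target. There are 200 camera calls.

## Working session

There is one attempt and no reset: what is moved stays moved. The work goes in short steps, Python scripts to look and compute and a tool call to move; the robot and the scene stay as the last step left them, time stands still between calls to the robot, and variables do not carry over. Pictures are saved under pics/ and viewed, about 8 in all and at most 12, crops included, and the job is handed in when it is done.

Besides the shell and the picture viewer there is one more tool, called after "Emit:" as name(argument=value, ...), one argument or row to a line, values as JSON. move_arm: Moves the arm, as the interface text tells. Its arguments: {"type":"object","properties":{"moves":{"type":"array","items":{"type":"array","items":{"type":"number"}}},"grip_force":{"type":"number"}},"required":["moves"]}

```bash
mkdir -p pics; ls; python3 - <<'E'
from workcell import manip, cams
import cv2, numpy as np
o=manip.get_obs(); print({k:np.round(v,3) for k,v in o.items()})
for n in("scene","top"):
    im=cams.camera(n); cv2.imwrite(f"pics/{n}0.png",im[...,::-1]); print(n,cams.camera_params(n))
print(manip.get_obs()["clock"])
E
```

```text
pics
{'clock': np.float64(0.0), 'joint_pos': array([-1.193,  0.333, -0.065,  1.461,  0.022,  1.35 , -0.088]), 'joint_velocities': array([ 0.001, -0.   , -0.001,  0.   , -0.002,  0.001, -0.001]), 'tau': array([-0.0000e+00, -6.2545e+01,  4.9000e-02, -3.9161e+01,  1.6000e-02,
        1.0000e-02,  0.0000e+00]), 'position': array([0.244, 0.575, 0.231]), 'ee_rot': array([ 0.834,  0.552, -0.001,  0.   ]), 'ft_force': array([ 0.312, -0.54 , -1.326]), 'torque': array([ 0.009, -0.09 ,  0.005]), 'grip_width': np.float64(0.996)}
scene {'fx': 456.4996643997052, 'fy': 456.4996643997052, 'cx': 317.038007317298, 'cy': 197.51033124572743, 'xyz': array([0.51598732, 0.99110458, 0.54311438]), 'rotation': array([-0.0119086 ,  0.52936301,  0.84798646, -0.02349378])}
top {'fx': 434.9310551290286, 'fy': 434.9310551290286, 'cx': 318.1350087760817, 'cy': 192.8593264431448, 'xyz': array([0.3519342 , 0.09058182, 1.10078151]), 'rotation': array([ 0.0760945 , -0.06872369, -0.67901292,  0.72693063])}
0.1
```

View pics/top0.png

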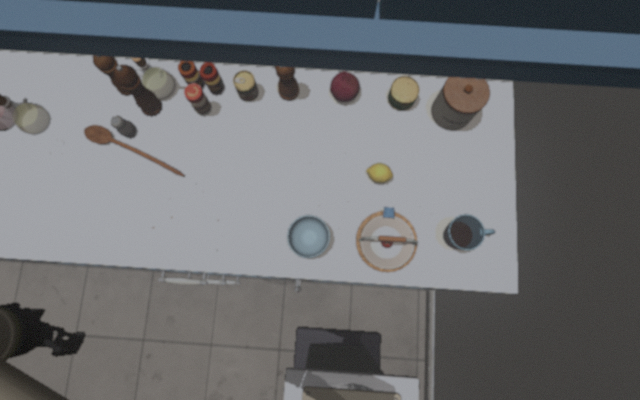

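View pics/scene0.png

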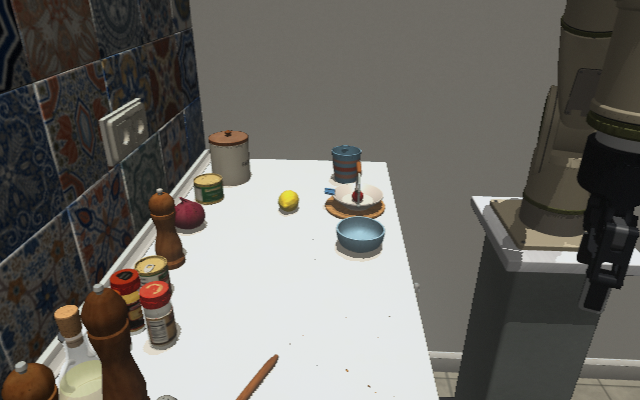

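The top view shows the dish at (387,240) with its lip at (389,212) pointing ahead. The bowl is at (309,237) on the +y side, the mug at (465,233) and the lemon at (380,173). I'll measure these now.

```bash
cat > h.py <<'E'
import numpy as np, cv2
from scipy.spatial.transform import Rotation as R
from workcell import manip, cams
def pix2z(p,uv,z):
    d=R.from_quat(p["rotation"]).apply([(uv[0]-p["cx"])/p["fx"],-(uv[1]-p["cy"])/p["fy"],-1])
    return p["xyz"]+d*(z-p["xyz"][2])/d[2]
def proj(p,X):
    c=R.from_quat(p["rotation"]).inv().apply(np.asarray(X)-p["xyz"])
    return np.array([p["cx"]+p["fx"]*c[0]/-c[2],p["cy"]-p["fy"]*c[1]/-c[2]])
E
python3 - <<'E'
from h import *
im=cv2.imread("pics/top0.png"); p=cams.camera_params("top"); s=cams.camera_params("scene")
cv2.imwrite("pics/c1.png",cv2.resize(im[200:280,345:430],None,fx=7,fy=7,interpolation=cv2.INTER_CUBIC))
hsv=cv2.cvtColor(im,cv2.COLOR_BGR2HSV)
def blob(lo,hi,box):
    x0,y0,x1,y1=box; m=cv2.inRange(hsv,lo,hi); k=np.zeros_like(m); k[y0:y1,x0:x1]=m[y0:y1,x0:x1]
    ys,xs=np.nonzero(k); return np.array([xs.mean(),ys.mean()]),len(xs),k
c,n,k=blob((85,60,30),(125,255,255),(285,210,335,262)); 
(cx,cy),r=cv2.minEnclosingCircle(cv2.findNonZero(k)); print("bowl",(cx,cy),r,pix2z(p,(cx,cy),.051))
c,n,k=blob((95,90,30),(125,255,255),(375,203,402,222)); print("lip",c,n,pix2z(p,c,.042))
c,n,k=blob((8,80,60),(22,255,255),(350,205,425,280)); (cx,cy),r=cv2.minEnclosingCircle(cv2.findNonZero(k)); print("mat",(cx,cy),r,pix2z(p,(cx,cy),.008))
c,n,k=blob((22,120,60),(35,255,255),(360,155,400,190)); print("lemon",c,pix2z(p,c,.025))
E
```

```text
<stdin>:7: RuntimeWarning: Mean of empty slice.
  ret = ret.dtype.type(ret / rcount)
Traceback (most recent call last):
cv2.error: OpenCV(4.12.0) /io/opencv/modules/imgproc/src/shapedescr.cpp:201: error: (-215:Assertion failed) count >= 0 && (depth == CV_32F || depth == CV_32S) in function 'minEnclosingCircle'
```

View pics/c1.png

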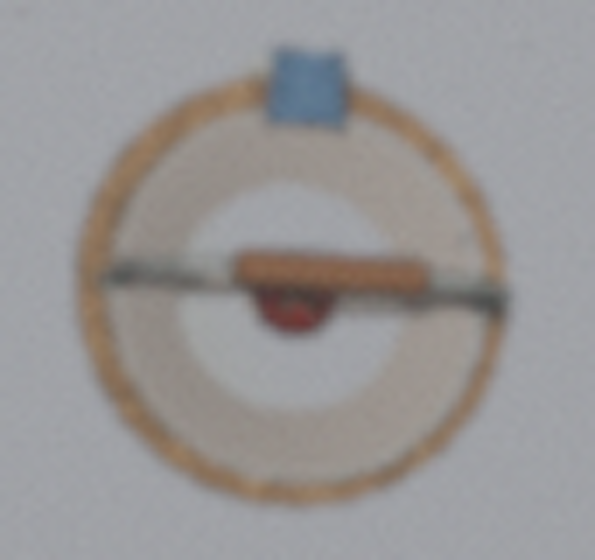

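The crop shows the grip bar running from about (236,268) to (428,275), the lip at (308,88), the mat spanning x 78..508 and y 72..503, and the tomato at (293,300).

```bash
python3 - <<'E'
from h import *
p=cams.camera_params("top"); s=cams.camera_params("scene")
f=lambda x,y:(345+(x+.5)/7-.5,200+(y+.5)/7-.5)
a=pix2z(p,f(236,268),.117);b=pix2z(p,f(428,276),.117)  # top edge of bar
print("grip",a,b,(a+b)/2,np.linalg.norm(a-b),"dir",np.degrees(np.arctan2(*(a-b)[[1,0]])))
l=pix2z(p,f(308,88),.042);print("lip",l)
m=pix2z(p,f(293,287.5),.008);print("mat",m,"lip az",np.degrees(np.arctan2(*(l-m)[[1,0]])), np.linalg.norm((l-m)[:2]))
bw=pix2z(p,(309,237),.045);print("bowl",bw,np.linalg.norm((bw-m)[:2]), "az",np.degrees(np.arctan2(*(bw-m)[[1,0]])))
for n,q,z in(("lemon",(380,173),.025),("mug",(465,233),.09)):
    w=pix2z(p,q,z);print(n,w)
print("scene reproj grip,bowl",proj(s,np.r_[(a+b)[:2]/2,.108]),proj(s,[bw[0],bw[1],.051]))
E
```

```text
grip [ 0.46172844 -0.03481269  0.117     ] [ 0.46336478 -0.09670488  0.117     ] [ 0.46254661 -0.06575879  0.117     ] 0.06191382220683569 dir 91.51446825880058
lip [ 0.53511219 -0.06707823  0.042     ]
mat [ 0.46830071 -0.06935074  0.008     ] lip az 1.948100624870331 0.06685011783137623
bowl [0.46039376 0.12388109 0.045     ] 0.19339353793245473 az 92.34320807130474
lemon [ 0.63756731 -0.04423291  0.025     ]
mug [ 0.48976498 -0.23897203  0.09      ]
scene reproj grip,bowl [359.90564153 168.98777372] [362.47038508 226.68012142]
```

```bash
cat >> h.py <<'E'
def shift(pos,yaw,pos0=None,q0=None):
    "row (deg rotvec, shift) in tool axes to reach tool-down pose with jaw axis at azimuth yaw"
    o=manip.get_obs(); pos0=o["position"] if pos0 is None else pos0; r0=R.from_quat(o["ee_rot"] if q0 is None else q0)
    rt=R.from_euler("z",yaw,degrees=True)*R.from_quat([1,0,0,0])
    return np.round(np.r_[np.degrees((r0.inv()*rt).as_rotvec()), r0.inv().apply(np.array(pos)-pos0)],4)
E
python3 - <<'E'
from h import *
print(shift([.45,.30,.24],30)); print(shift([.463,-.066,.23],1.7))
E
```

```text
[ 2.55000e-02  6.75000e-02  3.70412e+01 -1.72900e-01  2.97300e-01
 -9.20000e-03]
[ 4.28000e-02  6.14000e-02  6.53412e+01 -5.04800e-01  4.52100e-01
  1.30000e-03]
```

Emit:
move_arm(
  moves=[
    [0, 0, 37, -0.173, 0.297, -0.009, 0.0854],
    [0, 0, 37, -0.173, 0.297, -0.009, 0.0854],
    [0, 0, 37, -0.173, 0.297, -0.009, 0.0854],
    [0, 0, 37, -0.173, 0.297, -0.009, 0.0854],
    [0, 0, 37, -0.173, 0.297, -0.009, 0.0854],
    [0, 0, 37, -0.173, 0.297, -0.009, 0.0854],
    [0.04, 0.06, 65.3, -0.505, 0.452, 0.001, 0.0854],
    [0.04, 0.06, 65.3, -0.505, 0.452, 0.001, 0.0854],
    [0.04, 0.06, 65.3, -0.505, 0.452, 0.001, 0.0854],
    [0.04, 0.06, 65.3, -0.505, 0.452, 0.001, 0.0854],
  ],
)

```text
clock: 1.1
position: [0.4428, 0.1343, 0.2345]
ee_rot: [1.0, 0.012, 0.0, -0.001]
ft_force: [0.4, -0.1, 0.2]
grip_width: 0.999
```

```bash
python3 - <<'E'
from h import *
o=manip.get_obs(); print(o["clock"],o["position"],o["joint_pos"]); print(shift([.463,-.066,.23],1.7))
E
```

```text
1.1 [0.44278018 0.13433724 0.23449586] [-0.74545787 -0.04842542  0.34476155  1.88127354  0.01570723  1.3052316
 -0.38049322]
[-0.0788 -0.0121 -0.2855  0.0153  0.2008  0.0042]
```

Emit:
move_arm(
  moves=[
    [0, 0, 0, 0.015, 0.19, 0.004, 0.0854],
    [0, 0, 0, 0.015, 0.19, 0.004, 0.0854],
    [0, 0, 0, 0.015, 0.19, 0.004, 0.0854],
    [0, 0, 0, 0.015, 0.19, 0.004, 0.0854],
    [0, 0, 0, 0.015, 0.19, 0.004, 0.0854],
    [0, 0, 0, 0.015, 0.19, 0.004, 0.0854],
    [0, 0, 0, 0.015, 0.19, 0.004, 0.0854],
    [0, 0, 0, 0.015, 0.19, 0.004, 0.0854],
  ],
)

```text
clock: 1.9
position: [0.4638, -0.0517, 0.2304]
ee_rot: [1.0, 0.016, 0.0, -0.001]
ft_force: [-0.6, 0.6, 0.0]
grip_width: 1.003
```

```bash
python3 - <<'E'
from h import *
o=manip.get_obs(); print(o["clock"],o["position"],o["joint_pos"],R.from_quat(o["ee_rot"]).as_matrix().round(4)); print(shift([.463,-.066,.23],1.7))
p=cams.camera_params("wrist"); im=cams.camera("wrist")[...,::-1].copy(); cv2.imwrite("pics/w1.png",im); print(p)
a=np.radians(1.7)
for X in([.463,-.066,.117],[.4621,-.034,.117],[.4639,-.098,.117]): print(proj(p,X))
E
```

```text
1.9 [ 0.46382517 -0.05169694  0.2304121 ] [-0.56172407 -0.05183144  0.56469717  1.88747752  0.02750089  1.29788865
  0.02759006] [[ 9.995e-01  3.260e-02  1.000e-04]
 [ 3.260e-02 -9.995e-01  1.200e-03]
 [ 2.000e-04 -1.200e-03 -1.000e+00]]
[-0.0711 -0.0093  0.1699 -0.0013  0.0143  0.0004]
{'fx': 287.34304579252256, 'fy': 287.34304579252256, 'cx': 317.1675343678787, 'cy': 194.88976730919475, 'xyz': array([0.46140136, 0.02681737, 0.37395253]), 'rotation': array([-0.1551207 , -0.00268416,  0.01597152,  0.98776276])}
[315.59166853 204.98072408]
[315.68224494 172.09327916]
[315.50737678 235.58626551]
```

View pics/w1.png

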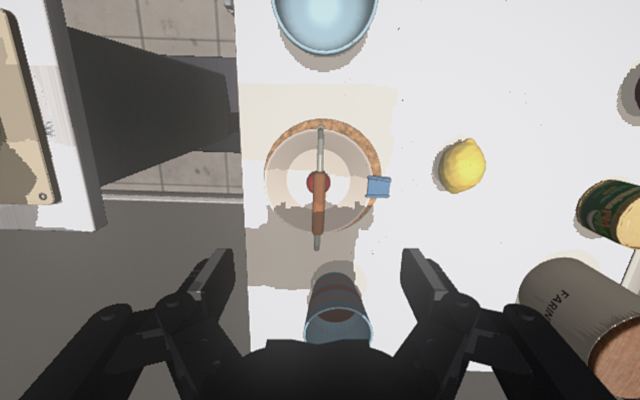

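The wrist view shows the grip from about (320,172) to (319,236). That is about 4 px (4 mm) to the right of my estimate, so I'll refine it numerically.

```bash
python3 - <<'E'
from h import *
im=cv2.imread("pics/w1.png"); h=cv2.cvtColor(im,cv2.COLOR_BGR2HSV)
p=cams.camera_params("wrist")
box=im[165:245,270:400]
m=cv2.inRange(h,(3,110,40),(14,255,200))
for y in list(range(166,244,4)):
    xs=np.nonzero(m[y,295:345])[0]+295; print(y,(xs.min(),xs.max(),len(xs)) if len(xs) else None, im[y,319].tolist())
cv2.imwrite("pics/c2.png",cv2.resize(im[110:260,250:400],None,fx=4,fy=4,interpolation=cv2.INTER_CUBIC))
E
```

```text
166 None [194, 205, 204]
170 None [199, 209, 207]
174 (np.int64(320), np.int64(322), 2) [87, 111, 152]
178 (np.int64(316), np.int64(323), 8) [92, 120, 168]
182 (np.int64(316), np.int64(322), 7) [91, 119, 167]
186 (np.int64(316), np.int64(322), 7) [91, 119, 167]
190 (np.int64(311), np.int64(322), 8) [91, 119, 166]
194 (np.int64(314), np.int64(323), 10) [91, 118, 165]
198 (np.int64(314), np.int64(323), 10) [91, 119, 166]
202 (np.int64(314), np.int64(322), 9) [90, 118, 166]
206 (np.int64(314), np.int64(323), 10) [98, 132, 190]
210 (np.int64(313), np.int64(323), 11) [99, 134, 192]
214 None [77, 94, 124]
218 None [76, 93, 123]
222 None [76, 94, 123]
226 None [74, 92, 122]
230 None [75, 93, 122]
234 None [78, 92, 114]
238 None [113, 119, 121]
242 None [117, 124, 127]
```

View pics/c2.png

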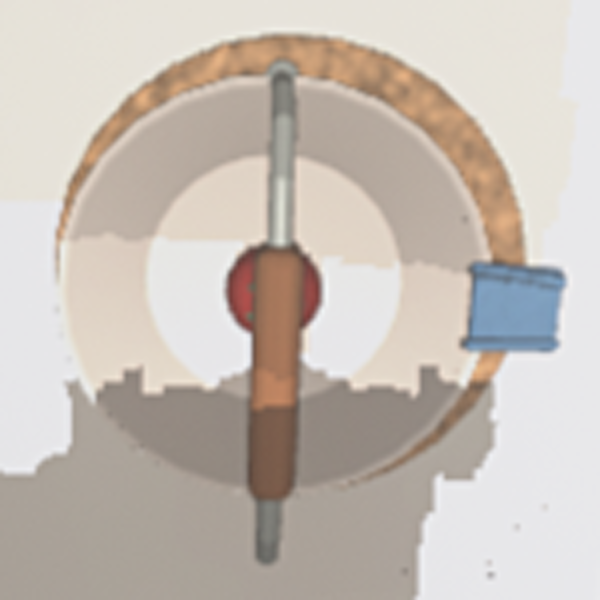

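The enlarged view shows the grip from (278,248) to (272,500) in the crop, the lip at (517,307) and the tomato at (274,292).

```bash
python3 - <<'E'
from h import *
p=cams.camera_params("wrist")
f=lambda x,y:(250+(x+.5)/4-.5,110+(y+.5)/4-.5)
a=pix2z(p,f(279,252),.115);b=pix2z(p,f(272,499),.115)
print("grip",a,b,(a+b)/2,np.linalg.norm(a-b),np.degrees(np.arctan2(*(a-b)[[1,0]]))-90)
t=pix2z(p,f(274,290),.033);l=pix2z(p,f(517,307),.043);print("tom",t,"lip",l,"lipaz",np.degrees(np.arctan2(*(l-t)[[1,0]])), np.degrees(np.arctan2(*(l-(a+b)/2)[[1,0]])))
mt=f((58+526)/2,0); print("mat x",pix2z(p,(mt[0],183),.008))
print("bowl",pix2z(p,(325,13),.045))
E
```

```text
grip [ 0.46556633 -0.03502554  0.115     ] [ 0.46600174 -0.09775333  0.115     ] [ 0.46578404 -0.06638943  0.115     ] 0.06272930212455366 0.3976976626365598
tom [ 0.46575609 -0.06657233  0.033     ] lip [ 0.53859632 -0.06677386  0.043     ] lipaz -0.15852162251130128 -0.3025019767352366
mat x [ 0.47205287 -0.07441432  0.008     ]
bowl [0.46665058 0.11185963 0.045     ]
```

```bash
python3 - <<'E'
from h import *
print(shift([.465,-.066,.089],0.9))
E
```

```text
[-6.790e-02 -1.610e-02  9.606e-01  6.000e-04  1.430e-02  1.414e-01]
```

Emit:
move_arm(
  moves=[
    [-0.07, 0, 0.95, 0.0005, 0.0145, 0.03, 0.0854],
    [-0.07, 0, 0.95, 0.0005, 0.0145, 0.065, 0.0854],
    [-0.07, 0, 0.95, 0.0005, 0.0145, 0.1, 0.0854],
    [-0.07, 0, 0.95, 0.0005, 0.0145, 0.125, 0.0854],
    [-0.07, 0, 0.95, 0.0005, 0.0145, 0.1415, 0.0854],
    [-0.07, 0, 0.95, 0.0005, 0.0145, 0.1415, 0.0854],
    [-0.07, 0, 0.95, 0.0005, 0.0145, 0.1415, 0.0854],
    [-0.07, 0, 0.95, 0.0005, 0.0145, 0.1415, 0.0854],
  ],
)

```text
clock: 2.75
position: [0.4656, -0.0671, 0.0901]
ee_rot: [1.0, 0.007, 0.001, -0.0]
ft_force: [-0.1, -0.9, -0.4]
grip_width: 1.0
```

```bash
python3 - <<'E'
from h import *
o=manip.get_obs(); print(o["position"],R.from_quat(o["ee_rot"]).as_matrix().round(4)); print(shift([.465,-.066,.089],.9))
p=cams.camera_params("wrist"); im=cams.camera("wrist")[...,::-1].copy(); cv2.imwrite("pics/w2.png",cv2.resize(im[160:400,200:440],None,fx=2.5,fy=2.5,interpolation=cv2.INTER_CUBIC))
E
```

```text
[ 0.46564859 -0.06706261  0.09012747] [[ 9.999e-01  1.430e-02  2.100e-03]
 [ 1.430e-02 -9.999e-01  3.000e-04]
 [ 2.100e-03 -2.000e-04 -1.000e+00]]
[-0.0129 -0.1215 -0.0809 -0.0006 -0.0011  0.0011]
```

View pics/w2.png

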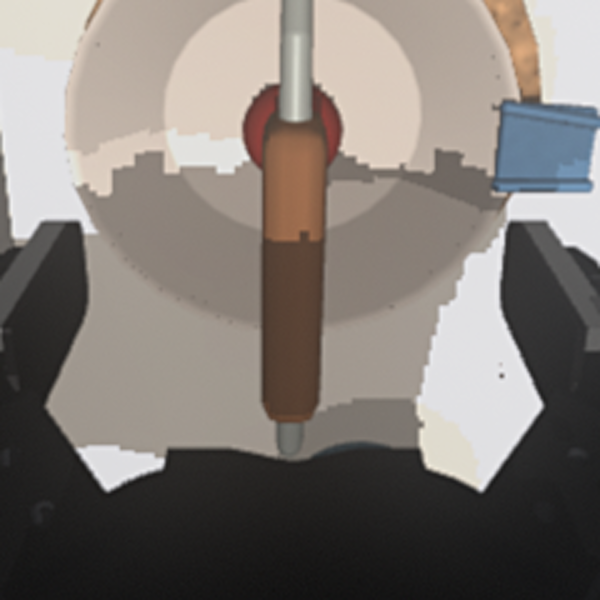

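The open pads sit symmetrically about the bar: the inner edges are at 82 and 503, and the bar centre is at about 293. Closing now.

Emit:
move_arm(
  moves=[
    [0, -0.12, 0, 0, 0, 0.001, 0.05],
    [0, -0.12, 0, 0, 0, 0.001, 0.03],
    [0, -0.12, 0, 0, 0, 0.001, 0.02],
    [0, -0.12, 0, 0, 0, 0.001, 0.014],
    [0, -0.12, 0, 0, 0, 0.001, 0.01],
    [0, -0.12, 0, 0, 0, 0.001, 0.005],
    [0, -0.12, 0, 0, 0, 0.001, 0.0],
    [0, -0.12, 0, 0, 0, 0.001, 0.0],
    [0, -0.12, 0, 0, 0, 0.001, 0.0],
    [0, -0.12, 0, 0, 0, 0.001, 0.0],
  ],
  grip_force=50,
)

```text
clock: 3.8
position: [0.465, -0.0674, 0.0881]
ee_rot: [1.0, 0.007, -0.001, 0.0]
ft_force: [1.7, 0.9, -0.6]
grip_width: 0.132
```

```bash
python3 - <<'E'
from h import *
o=manip.get_obs(); print(o["clock"],o["position"],R.from_quat(o["ee_rot"]).as_matrix().round(4),o["grip_width"]*85.4,o["ft_force"],o["torque"]); print(shift([.466,-.067,.089],.8))
im=cams.camera("wrist")[...,::-1].copy(); cv2.imwrite("pics/w3.png",cv2.resize(im[160:400,200:440],None,fx=2.5,fy=2.5,interpolation=cv2.INTER_CUBIC))
E
```

```text
3.8 [ 0.46496014 -0.067403    0.08807878] [[ 9.999e-01  1.370e-02 -1.400e-03]
 [ 1.370e-02 -9.999e-01 -1.000e-04]
 [-1.400e-03  1.000e-04 -1.000e+00]] 11.279773110463912 [ 1.70887042  0.86326186 -0.57107618] [-0.10498477 -0.21381058 -0.03966052]
[ 0.0062  0.0823 -0.0173  0.001  -0.0004 -0.0009]
```

View pics/w3.png

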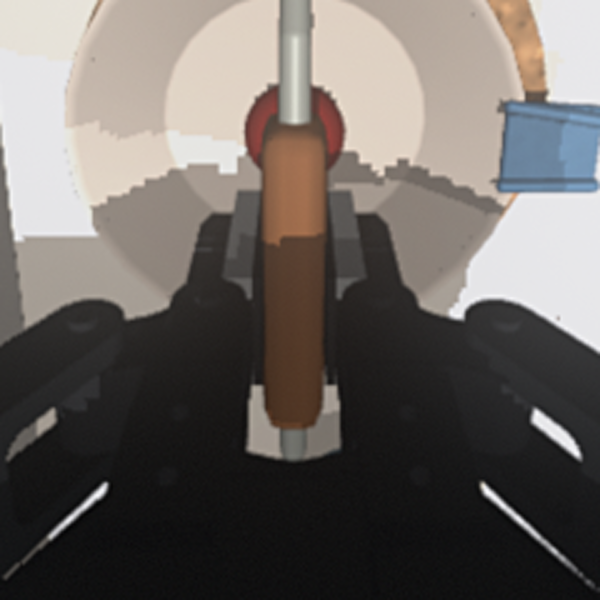

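The bar is gripped mid-pad at an 11 mm opening, and the tomato is still centred. Lifting smoothly.

Emit:
move_arm(
  moves=[
    [0, 0, 0, 0, 0, -0.0002, 0],
    [0, 0, 0, 0, 0, -0.0011, 0],
    [0, 0, 0, 0, 0, -0.0035, 0],
    [0, 0, 0, 0, 0, -0.0075, 0],
    [0, 0, 0, 0, 0, -0.0135, 0],
    [0, 0, 0, 0, 0, -0.0212, 0],
    [0, 0, 0, 0, 0, -0.0306, 0],
    [0, 0, 0, 0, 0, -0.0413, 0],
    [0, 0, 0, 0, 0, -0.0529, 0],
    [0, 0, 0, 0, 0, -0.065, 0],
  ],
)

```text
clock: 4.85
position: [0.465, -0.0673, 0.1542]
ee_rot: [1.0, 0.007, -0.001, -0.0]
ft_force: [1.2, -0.8, -3.2]
grip_width: 0.132
```

Emit:
move_arm(
  moves=[
    [0, 0, 0, 0, 0, -0.0121, 0],
    [0, 0, 0, 0, 0, -0.0237, 0],
    [0, 0, 0, 0, 0, -0.0344, 0],
    [0, 0, 0, 0, 0, -0.0438, 0],
    [0, 0, 0, 0, 0, -0.0515, 0],
    [0, 0, 0, 0, 0, -0.0575, 0],
    [0, 0, 0, 0, 0, -0.0615, 0],
    [0, 0, 0, 0, 0, -0.0639, 0],
    [0, 0, 0, 0, 0, -0.0648, 0],
    [0, 0, 0, 0, 0, -0.065, 0],
  ],
)

```text
clock: 5.85
position: [0.465, -0.0673, 0.2179]
ee_rot: [1.0, 0.007, -0.001, 0.0]
ft_force: [-0.8, -0.4, -2.4]
grip_width: 0.128
```

```bash
python3 - <<'E'
from h import *
o=manip.get_obs(); print(o["clock"],o["position"],o["joint_pos"],R.from_quat(o["ee_rot"]).as_matrix().round(4),o["grip_width"]*85.4,o["ft_force"],o["torque"])
a=cams.camera("wrist")[...,::-1]; b=cams.camera("scene")[...,::-1]
A=cv2.resize(a[130:330,220:420],None,fx=2,fy=2,interpolation=cv2.INTER_CUBIC);B=cv2.resize(b[70:270,280:480],None,fx=2,fy=2,interpolation=cv2.INTER_CUBIC)
cv2.imwrite("pics/l1.png",np.hstack([A,B]))
E
```

```text
5.85 [ 0.46498603 -0.06732155  0.21789013] [-0.54961588 -0.03254726  0.59232666  1.8985295   0.0192428   1.27203869
  0.05052161] [[ 9.999e-01  1.380e-02 -1.900e-03]
 [ 1.380e-02 -9.999e-01 -1.000e-04]
 [-1.900e-03  1.000e-04 -1.000e+00]] 10.923666619886417 [-0.78427273 -0.3618863  -2.37797257] [0.00247836 0.03916557 0.02612071]
```

View pics/l1.png

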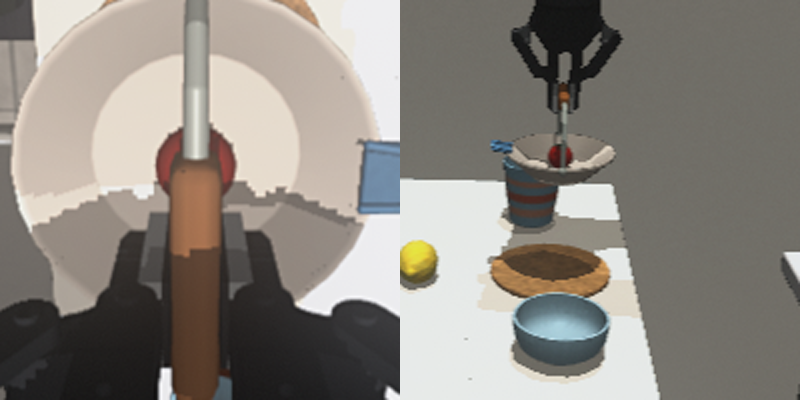

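It's lifted level, with the underside about 0.138 m up and the tomato centred. Next is a smooth +90° world yaw (−90° about tool z); I need its profile.

```bash
python3 - <<'E'
import numpy as np
t=np.arange(41)/40; a=90*(10*t**3-15*t**4+6*t**5)
for i in range(4): print(np.round(a[10*i+1:10*i+11]-a[10*i],1))
E
```

```text
[0.  0.1 0.3 0.8 1.4 2.4 3.6 5.2 7.1 9.3]
[ 2.5  5.4  8.5 11.8 15.5 19.3 23.2 27.3 31.5 35.7]
[ 4.2  8.4 12.5 16.4 20.2 23.8 27.2 30.3 33.2 35.7]
[2.2 4.1 5.7 6.9 7.9 8.5 9.  9.2 9.3 9.3]
```

Emit:
move_arm(
  moves=[
    [0, 0, 0, 0, 0, 0, 0],
    [0, 0, -0.1, 0, 0, 0, 0],
    [0, 0, -0.3, 0, 0, 0, 0],
    [0, 0, -0.8, 0, 0, 0, 0],
    [0, 0, -1.4, 0, 0, 0, 0],
    [0, 0, -2.4, 0, 0, 0, 0],
    [0, 0, -3.6, 0, 0, 0, 0],
    [0, 0, -5.2, 0, 0, 0, 0],
    [0, 0, -7.1, 0, 0, 0, 0],
    [0, 0, -9.3, 0, 0, 0, 0],
  ],
)

```text
clock: 6.95
position: [0.4651, -0.0673, 0.218]
ee_rot: [0.996, 0.089, -0.001, -0.0]
ft_force: [-0.2, -0.9, -1.8]
grip_width: 0.135
```

Emit:
move_arm(
  moves=[
    [0, 0, -2.5, 0, 0, 0, 0],
    [0, 0, -5.4, 0, 0, 0, 0],
    [0, 0, -8.5, 0, 0, 0, 0],
    [0, 0, -11.8, 0, 0, 0, 0],
    [0, 0, -15.5, 0, 0, 0, 0],
    [0, 0, -19.3, 0, 0, 0, 0],
    [0, 0, -23.2, 0, 0, 0, 0],
    [0, 0, -27.3, 0, 0, 0, 0],
    [0, 0, -31.5, 0, 0, 0, 0],
    [0, 0, -35.7, 0, 0, 0, 0],
  ],
)

```text
clock: 7.95
position: [0.4651, -0.0673, 0.218]
ee_rot: [0.92, 0.391, -0.001, -0.0]
ft_force: [0.3, -0.4, -2.3]
grip_width: 0.129
```

```bash
python3 - <<'E'
from h import *
o=manip.get_obs(); print(o["clock"],o["position"],o["joint_pos"],R.from_quat(o["ee_rot"]).as_matrix().round(4),o["grip_width"]*85.4)
E
```

```text
7.95 [ 0.46507839 -0.06732802  0.218014  ] [-0.56569513 -0.03388343  0.60812626  1.89897578  0.02041179  1.27210366
  0.83967775] [[ 6.942e-01  7.198e-01 -1.600e-03]
 [ 7.198e-01 -6.942e-01 -1.000e-04]
 [-1.200e-03 -1.100e-03 -1.000e+00]] 11.059290790649737
```

Emit:
move_arm(
  moves=[
    [0, 0, -4.2, 0, 0, 0, 0],
    [0, 0, -8.4, 0, 0, 0, 0],
    [0, 0, -12.5, 0, 0, 0, 0],
    [0, 0, -16.4, 0, 0, 0, 0],
    [0, 0, -20.2, 0, 0, 0, 0],
    [0, 0, -23.8, 0, 0, 0, 0],
    [0, 0, -27.2, 0, 0, 0, 0],
    [0, 0, -30.3, 0, 0, 0, 0],
    [0, 0, -33.2, 0, 0, 0, 0],
    [0, 0, -35.7, 0, 0, 0, 0],
  ],
)

```text
clock: 8.95
position: [0.4651, -0.0673, 0.2181]
ee_rot: [0.757, 0.654, -0.001, -0.001]
ft_force: [-0.2, 0.5, -2.8]
grip_width: 0.136
```

Emit:
move_arm(
  moves=[
    [0, 0, -2.2, 0, 0, 0, 0],
    [0, 0, -4.1, 0, 0, 0, 0],
    [0, 0, -5.7, 0, 0, 0, 0],
    [0, 0, -6.9, 0, 0, 0, 0],
    [0, 0, -7.9, 0, 0, 0, 0],
    [0, 0, -8.5, 0, 0, 0, 0],
    [0, 0, -9.0, 0, 0, 0, 0],
    [0, 0, -9.2, 0, 0, 0, 0],
    [0, 0, -9.3, 0, 0, 0, 0],
    [0, 0, -9.3, 0, 0, 0, 0],
  ],
)

```text
clock: 9.95
position: [0.4651, -0.0673, 0.218]
ee_rot: [0.702, 0.712, -0.001, -0.001]
ft_force: [-0.3, -0.1, -1.7]
grip_width: 0.133
```

```bash
python3 - <<'E'
from h import *
o=manip.get_obs(); print(o["clock"],o["position"],o["joint_pos"],R.from_quat(o["ee_rot"]).as_matrix().round(4),o["grip_width"]*85.4,o["torque"])
a=cams.camera("top")[...,::-1]; b=cams.camera("scene")[...,::-1]; w=cams.camera("wrist")[...,::-1]
z=lambda i,k:cv2.resize(i,None,fx=k,fy=k,interpolation=cv2.INTER_CUBIC)
cv2.imwrite("pics/wr.png",w)
A=z(a[190:290,280:430],2.6)[:260,:390];B=z(b[70:270,280:480],2)[:400];W=z(w[:400,100:540],.886)[:354,:390]
c=np.zeros((614,790,3),np.uint8); c[:260,:390]=A; c[260:614,:390]=W; c[:400,390:790]=B; cv2.imwrite("pics/f1.png",c[:600])
E
```

```text
9.95 [ 0.46506562 -0.06733119  0.21802307] [-0.58238493 -0.03519023  0.62450858  1.89959942  0.02167026  1.27224122
  1.61990427] [[-1.370e-02  9.999e-01 -1.600e-03]
 [ 9.999e-01  1.370e-02 -1.000e-04]
 [-0.000e+00 -1.600e-03 -1.000e+00]] 11.32292953567102 [-0.00199805 -0.03322572  0.02742902]
```

View pics/f1.png

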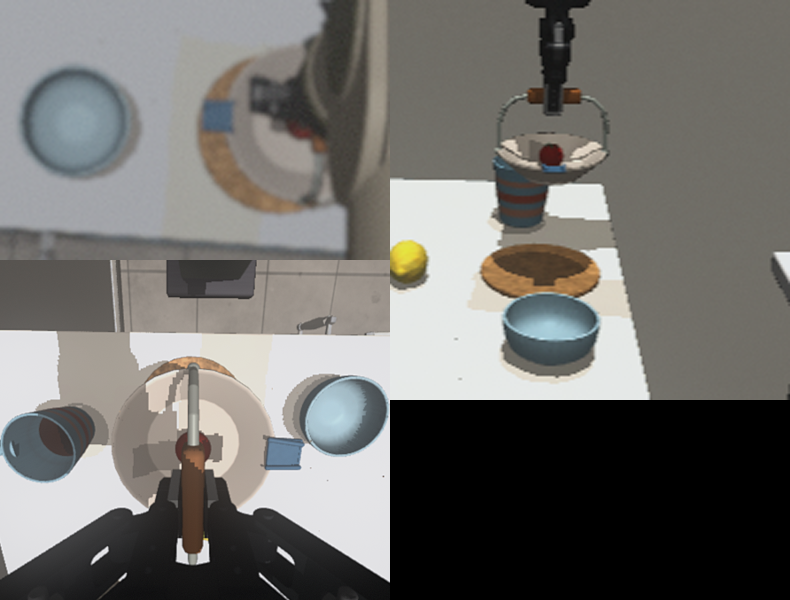

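The lip points towards the bowl and the tomato is still in the middle. I'll check the azimuth numerically.

```bash
python3 - <<'E'
from h import *
az=lambda a,b:np.degrees(np.arctan2(*(b-a)[[1,0]]))
D=np.array([.465,-.0673,0])
t=cams.camera_params("top");w=cams.camera_params("wrist");s=cams.camera_params("scene")
L=pix2z(t,(363.8,234.6),.172);B=pix2z(t,(309.2,236.5),.045);print("top",L,B,az(D,L),az(D,B))
L=pix2z(w,(419.4,217.8),.172);B=pix2z(w,(487,176),.045);print("wrist",L,B,az(D,L),az(D,B))
# scene: bowl rim centre x=(503+600)/2, y=313 ; lip (552,169)
B=pix2z(s,(280+(551.5-390)/2,70+314/2),.051);L=pix2z(s,(280+(552-390)/2,70+169/2),.172);print("scene",L,B,az(D,L),az(D,B))
# dish level: tomato centre
T=pix2z(s,(280+(551-390)/2,70+155/2),.163);print("tom",T)
E
```

```text
top [0.46044232 0.00335969 0.172     ] [0.46163853 0.12348471 0.045     ] 93.69057274886832 91.00940159372966
wrist [0.46377433 0.00525251 0.172     ] [0.46330126 0.12479775 0.045     ] 90.96783680765844 90.5066598352482
scene [0.46513382 0.00239038 0.172     ] [0.4641748  0.12551068 0.051     ] 89.88998095816449 90.24521480826589
tom [ 0.46348126 -0.06999614  0.163     ]
```

```bash
python3 - <<'E'
from workcell import manip
o=manip.get_obs(); print(o["clock"],abs(o["joint_velocities"]).max(),o["grip_width"]); manip.hand_in()
E
```

```text
10.1 0.0016874255076970704 0.12938916699510866
the job is handed in; nothing more can be done
```

I took the dish by its wooden grip, lifted it 130 mm straight up, turned it 90° in the air so the lip points at the bowl, and handed in while holding it still above the mat. The clock stood at 10.1 s of the 38 s allowed; no verdict was reported.

- **Aim:** the wrist camera puts the lip at 91.0° against 90.5° for the bowl, and the scene camera gives 89.9° against 90.2°. The top camera disagrees: it puts the lip at 93.7° against 91.0° for the bowl. The arm partly blocks that view, and it had also read about 3 mm off earlier, so I went with the other two.
- **Level and still:** the tool leaned about 0.1°, the joints were still and the grip opening read about 11 mm on the 12 mm bar. The dish underside is about 0.14 m above the worktop, or 0.13 m above the mat.
- **Other items:** the tomato is still in the middle of the dish. The bowl's last measured position matches its first to about 1 mm, and the pictures show no sign that the mug or lemon moved.

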